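# Isolate the charging rack and take the battery modules out for service

## Robot

A 7-joint arm with a two-finger parallel gripper is mounted at the origin on the work surface. World frame = base frame: x ahead of the robot, y to its left, z up, the work surface at z = 0. Lengths are in m, angles in rad, forces in N, time in s.
With the tool pointing down it reaches from about 0.425 to 0.825 m from the base axis. Payload 3.6 kg.
Tool frame: the origin (TCP) lies at the very end of the fingers, on their centre line; the grasp point (between the pads) lies 19 mm behind it (robot.pinch_z is the distance from the TCP to the grasp point, in m); z points along the fingers, x is the direction in which the jaws open and shut, and the axes are right-handed (so a half turn about z gives the same grasp; the last joint's range is limited). The gripper opens to 93 mm and grips with 3 to 60 N. Pads are 15 mm wide; open, the fingers measure 128 mm over their backs; the gripper's body (75 mm by 188 mm) begins 65 mm behind the grasp point.
Start: joints at [-1.313, 0.615, -0.013, 1.423, 0.008, 1.103, -0.04], TCP at [0.182, 0.624, 0.219] pointing down, gripper open.
Joint ranges: [-3.12, 3.12], [-0.3, 2.06], [-1.34, 1.32], [0.26, 2.42], [-1.36, 4.5], [0.01, 1.98], [-2.84, 2.84]. Speed limits (rad/s): [2.79, 2.79, 3.14, 3.14, 3.14, 3.14, 3.14].

## Interface

Orientations are given as a unit quaternion [w, x, y, z].
In Python, from workcell import robot gives the robot as it stands. The module is installed in compiled form; this text tells all that it offers.
- The arm moves only by the tool carry_out, never from a script. Its argument "commands" is text: rows parted by semicolons, each of 4 numbers parted by spaces: the shift along the world's x, y, z in mm, then the turn about the world's z in degrees. A call has 1 to 5 rows; each row shifts and turns the commanded pose from where the row before left it; what a row does not reach is not made up. A row lasts 1/8 s, in which the tool goes at most 62.5 mm and 10.7 degrees, less where a joint would pass 70% of its speed; a pose out of reach is approached as far as the arm can. A call with a gripper value outside its range is refused whole. "grip" is the finger opening in mm, from 0 to 93, set as the call begins (left out, the last holds). The fingers move at their own pace and stop on an object; "grip_force" is the grip in N (left out, the last holds). Time passes only in rows, so rows that do not move let the fingers close. It gives the time, the measured TCP pose, the force and the opening at its end, in the units of the state.
- robot.observe(): the state, without advancing time (a new reading comes with each control period).
- robot.get_image(name): name is "scene" or "top" or "wrist"; returns (picture, depth): 384x512x3 uint8, red, green, blue; 384x512 float32, m along the optical axis (not along the pixel's ray), 0 where there is no reading.
- robot.get_calibration(name): a dict with "fov_y" (degrees; the focal length in pixels is half the picture's height over the tangent of half this angle, whatever the lens; pixels are square), "cx", "cy" (the principal point, pixels), "distortion" ([k1, k2, p1, p2, k3] as OpenCV has them; the pictures are not rectified), "view" (4x4, takes a point from world to camera coordinates). Camera axes: x right, y down, z forward; pixel columns grow to the right and rows downward; lengths in m; the calibration is good to about 2 mm. A picture is of the moment at which its call begins: read the wrist's pose just before it. get_calibration takes no time and is no camera call; for the wrist camera it gives the pose at the moment of the call.
- robot.sign_off(): hands the job in, once; it reports no verdict.
The state is a dict: "t": time; "qpos": joint angles; "qvel": joint speeds; "joint_efforts": joint torques, N m; "position": TCP position; "ee_rot": TCP orientation; "force": force on the tool from outside, world axes, zero at the start; "ft_torque": the same for the moment, N m; "opening": opening from 0.0 (shut) to 1.0 (fully open).
Only numpy, scipy, OpenCV 4.12 (cv2) and the standard library are available. Lean on these libraries where they do the work, as an engineer would, in place of code of your own. Each camera call takes 0.05 s, during which the arm holds its last target. There are 200 camera calls.

## Task

Make the charging rack dead first: pull the isolator plug up out of its socket on top of the rack, before any battery module is moved, and put it in the steel service tray. Then take out every battery module that stands in the rack - tip it out towards the front by the fin on its top, so that it comes free of the ledge behind and the kerb in front, then draw it up and out - and stand each one upright in the tray, wholly inside the rim. Leave the sprocket, piston and spanner where they are.

Things in the scene. Friction and masses are not known exactly. Their poses are not given: they have to be found in the camera images.
- rack: Grey charging rack, fixed, on the left or right half of the bench. Origin on the bench under the middle of the row; x to the rear, y left along the row, z up. 4 slots at y = -79.5, -26.5, 26.5, 79.5 mm, floor 4 mm up, 49 mm wide between 4 mm guides (64 mm high, the end ones 94): 1.5 mm play beside a module. Console behind: x 45 to 125, y -112 to 112 mm, 146 mm high
- kerb (a point): Inner top edge (middle of its length) of the kerb in front of the slots, 22 mm above the bench, at x = -36.5 mm of the rack; the kerb is 6 mm thick and bars pulling straight out. A module pulled forward by its fin pivots over this edge. Let go when tipped under about 0.6 rad, it falls back into its slot. Axes as the rack's
- ledge (a point): Front lower edge (middle of its length) of the hold-down ledge over the modules' rear top edges: 134 mm above the bench, 10 mm above the boxes, at x = 22 mm of the rack, 12 mm thick; bars lifting straight up. A module tipped forward 0.3 to 0.4 rad clears it and can be drawn up along its own tilted axis, about 75 mm, until it is above the kerb
- socket (a point): Mouth of the isolator socket in the console's top face, 146 mm above the bench, at x = 85, y = 0 mm of the rack (axes as the rack's). 39 (x) x 33 (y) mm hole, vertical
- plug: The isolator plug as a body, origin at the centre of the underside of its blade; axes as plug_center
- plug_center (a point): Centre, half-way up (44 mm), of the loose isolator plug, upright in the socket: blade 36 (x) x 30 (y) x 34 mm below, flange 50 x 42 x 14 mm resting on the console, grip fin 40 x 14 (y) x 40 mm on top, its middle 24 mm above this point; 0.15 kg. A sprung ball holds it: 5 to 12 N straight up frees it; it leaves the socket after 34 mm. z up, x and y as the rack's. It can stand on its blade
- tray: Steel service tray, fixed, on the half of the bench away from the rack: 170 (x) x 310 (y) mm, rim 11 mm high and 4 mm thick, floor 4 mm above the bench. Origin on the bench under its centre, y along its length
- module1_center (a point): Centre, half-way up, of a battery module in a rack slot (or absent). Black box 70 (x) x 46 (y) x 120 mm high, on top a grip fin 36 x 12 x 44 mm (164 mm in all), its middle 60 mm above this point and 6 mm to the front (-x). This point is 82 mm above the underside. About 0.6 kg, centre of mass about 20 mm below this point. x rear, y left, z up; faces as the rack does
- module2_center (a point): As module1_center: another module of the same kind, this point at its centre half-way up (or absent)
- module3_center (a point): As module1_center: another module of the same kind, this point at its centre half-way up (or absent)
- module4_center (a point): As module1_center: another module of the same kind, this point at its centre half-way up (or absent)
- module1: module1 as a body (or absent): origin at the centre of its underside, axes as module1_center
- module2: module2 as a body (or absent): origin at the centre of its underside, axes as module1_center
- module3: module3 as a body (or absent): origin at the centre of its underside, axes as module1_center
- module4: module4 as a body (or absent): origin at the centre of its underside, axes as module1_center
- sprocket: Brass sprocket, 100 mm across, 16 mm high, lying loose: leave alone. Origin at its underside
- piston: Aluminium piston, 54 mm across, 58 mm high, standing loose: leave alone. Origin at its underside
- spanner: Steel spanner, 180 mm long, lying loose: leave alone
There are look-alikes about, which are no part of the job. What is shaped like the module3 but yellow is not meant. Leave any purple look-alike of the module2 alone.

How it is judged:
By the outcome, as a careful person would: the job done as asked, in the order asked, and still so for the second after the job is handed in, with the robot touching nothing.
Of module1, module2, module3, module4 only 3 to 4 are there at a start; the rules pass over those that are not, and their reading is None.
At some moment in a run one of plug may be knocked a few centimetres aside while the robot is not near it.
Once in a run the grip may slacken for a moment while it holds something.
It also fails if it takes over 210 s, if anything falls off the work surface, if the arm or the gripper's body presses on something with over 40 N, if the wrist force passes 120 N, or if a joint passes its speed limit or range.

## Working session

There is one attempt and no reset: what is moved stays moved. The work goes in short steps, Python scripts to look and compute and a tool call to move; the robot and the scene stay as the last step left them, time stands still between calls to the robot, and variables do not carry over. Pictures are saved under pics/ and viewed, about 12 in all and at most 16, crops included, and the job is handed in when it is done.

Besides the shell and the picture viewer there is one more tool, called after "Emit:" as name(argument=value, ...) on one line, values as JSON. carry_out: Moves the arm, as the interface text tells. Its arguments: {"type":"object","properties":{"commands":{"type":"string"},"grip":{"type":"number"},"grip_force":{"type":"number"}},"required":["commands"]}

```bash
mkdir -p pics
cat > h.py <<'E'
import numpy as np, cv2
from workcell import robot
from scipy.spatial.transform import Rotation as R
def snap(n):
    c=robot.get_calibration(n); p,d=robot.get_image(n); return p,d,c
def cam(c):
    f=192/np.tan(np.radians(c['fov_y'])/2); K=np.array([[f,0,c['cx']],[0,f,c['cy']],[0,0,1.]])
    return K,np.array(c['distortion'],float),np.array(c['view'],float)
def world(d,c):
    K,D,V=cam(c); v,u=np.mgrid[0:384,0:512]
    pts=cv2.undistortPoints(np.stack([u,v],-1).reshape(-1,1,2).astype(float),K,D).reshape(384,512,2)
    P=np.concatenate([pts,np.ones((384,512,1))],-1)*d[...,None]
    W=(P-V[:3,3])@V[:3,:3]; W[d<=0]=np.nan; return W
def proj(X,c):
    K,D,V=cam(c); return cv2.projectPoints(np.atleast_2d(np.array(X,float)),cv2.Rodrigues(V[:3,:3])[0],V[:3,3],K,D)[0].reshape(-1,2)
def save(p,n,crop=None,s=1.5):
    if crop: a,b,e,f=crop; p=p[b:f,a:e]
    cv2.imwrite('pics/'+n,cv2.resize(p[...,::-1],None,fx=s,fy=s,interpolation=cv2.INTER_CUBIC))
E
python3 - <<'E'
from h import *
o=robot.observe(); print(o['t'],o['position'],o['ee_rot'],o['force'],o['opening'],robot.pinch_z)
for n in('scene','top'):
    p,d,c=snap(n); save(p,n+'0.png'); np.savez('pics/'+n+'0.npz',p=p,d=d); print(n,c['fov_y'],np.linalg.inv(c['view'])[:3,3])
E
```

```text
0.0 [0.1817726  0.62325509 0.21750648] [ 7.85739401e-04  7.99968858e-01  6.00040179e-01 -9.96304081e-04] [ 0.47912258  0.3882379  -0.56349994] 1.0000032675619637 0.0188
scene 52.54537765801781 [1.44522876 0.10765735 0.69233551]
top 57.82420747149891 [0.49618147 0.03271465 1.07766246]
```

View pics/scene0.png

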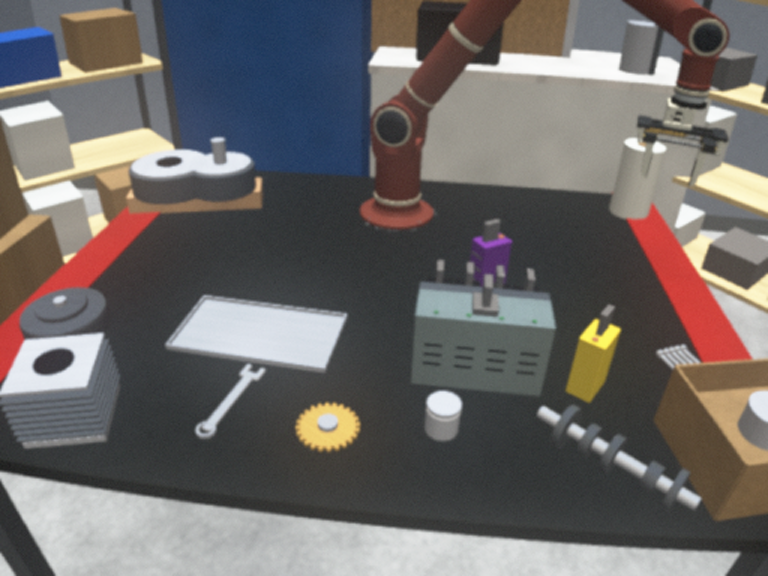

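View pics/top0.png

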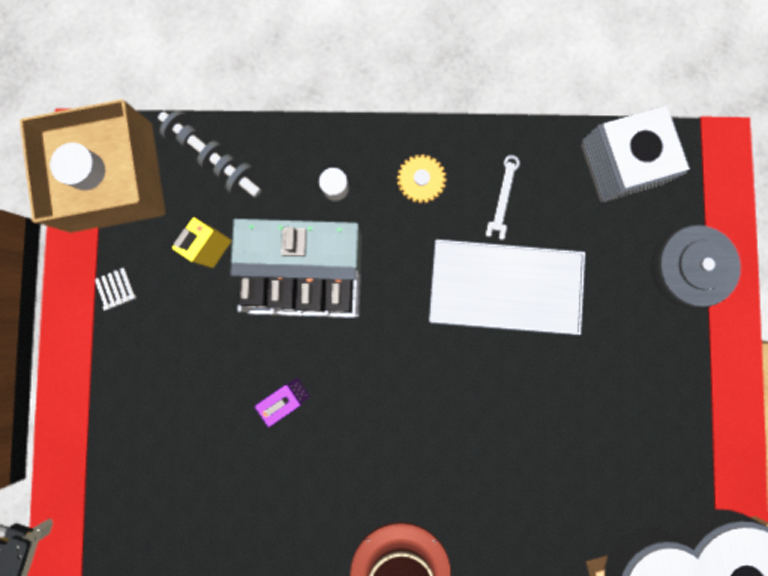

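Top view (768 px scale): 4 modules stand in the rack with fins near (248,290), (277,289), (307,290) and (337,290). The plug is at (293,241) and the tray at (508,287). Look-alikes to avoid are the yellow one at (200,242) and the purple one at (277,405). Next I'll measure.

Run:
```python
from h import *
z=np.load('pics/top0.npz'); c=robot.get_calibration('top'); W=world(z['d'],c); p=z['p'].astype(int)
def rect(m,name):
    P=W[m]; P=P[~np.isnan(P[:,0])]
    r=cv2.minAreaRect((P[:,:2]*1000).astype(np.float32)); print(name,len(P),np.round(r[0],1),np.round(r[1],1),round(r[2],2),'z',np.round(np.percentile(P[:,2],[5,50,95])*1000,1))
v,u=np.mgrid[0:384,0:512]
def box(a,b,e,f): return (u>a/1.5)&(v>b/1.5)&(u<e/1.5)&(v<f/1.5)
Z=W[...,2]
bl=box(225,210,365,325)
rect(bl&(Z>.137)&(Z<.152)&(v<262/1.5),'console')
rect(bl&(Z>.152)&(v<262/1.5),'plugtop')
rect(bl&(Z>.19)&(v<262/1.5),'plugfin')
for a,b in((240,262),(266,291),(295,321),(325,350)): rect(box(a,275,b,312)&(Z>.145),'fin'); rect(box(a,275,b,312)&(Z>.11)&(Z<.137),'box')
tr=box(420,230,600,345)
rect(tr&(p.min(-1)>110)&(Z<.03),'tray')
rect(box(240,375,320,440)&(Z>.03),'purple')
rect(box(310,160,355,205)&(Z>.03),'piston'); rect(box(165,210,232,275)&(Z>.1),'yellow')
```

```text
console 1992 [645. 201.] [222.8  77.7] 89.86 z [143.5 146.3 149. ]
plugtop 290 [642.2 204.6] [47.6 51.4] 87.41 z [156.6 161.8 201.6]
plugfin 91 [641.6 201.2] [14.8 40. ] 86.36 z [193.4 199.3 202.6]
fin 90 [557.8 280.8] [13.1 34.6] 86.25 z [149.8 167.3 170.2]
box 172 [555.5 281.2] [52.5 37.9] 0.8 z [121.6 124.8 133.1]
fin 83 [558.1 227.3] [44.2 40.7] 0.4 z [146.2 167.  170.5]
box 226 [552.1 230.1] [56.3 40.1] 1.73 z [121.2 124.  127.1]
fin 97 [556.1 174.6] [49.3 43.1] 0.45 z [145.3 166.5 170.3]
box 274 [550.5 177.8] [57.  44.7] 0.73 z [121.5 124.2 128.2]
fin 104 [556.4 120.8] [49.3 43. ] 0.66 z [146.  166.4 170.2]
box 268 [548.9 123.4] [44.5 57.4] 89.55 z [121.  124.1 127.6]
tray 5681 [ 590.2 -219. ] [318.1 202.9] 85.69 z [ 0.9  4.5 10.5]
purple 555 [348.1 228.4] [46.  72.1] 35.01 z [ 51.5 120.1 164.5]
piston 282 [779.7 143.9] [51.3 51.9] 82.53 z [40.9 58.1 61.4]
yellow 493 [630.  360.4] [129.5  70.7] 58.18 z [106.6 120.8 164.8]
```

Run:
```python
from h import *
z=np.load('pics/top0.npz'); c=robot.get_calibration('top'); W=world(z['d'],c); p=z['p'].astype(int)
m=np.zeros((384,512),np.uint8); m[150:230,280:400]=(p.min(-1)>110)[150:230,280:400]
m=cv2.morphologyEx(m,cv2.MORPH_OPEN,np.ones((15,15)))
P=W[m>0]; P=P[~np.isnan(P[:,0])]; print('tray',cv2.minAreaRect((P[:,:2]*1000).astype(np.float32)))
z=np.load('pics/scene0.npz'); cs=robot.get_calibration('scene'); W=world(z['d'],cs); Z=W[...,2]
m=(abs(W[...,0]-.645)<.05)&(abs(W[...,1]-.2)<.05)&(Z>.165); P=W[m]
print('plug fin scene',np.round(np.percentile(P,[2,50,98],axis=0)*1000,1).tolist())
for y in(.281,.227,.174,.121):
    m=(abs(W[...,0]-.555)<.04)&(abs(W[...,1]-y)<.02)&(Z>.15);P=W[m];print('fin scene',np.round(np.percentile(P,[2,50,98],axis=0)*1000,1).tolist())
m=(abs(W[...,0]-.645)<.06)&(abs(W[...,1]-.2)<.13)&(abs(Z-.146)<.006);P=W[m];print('console',np.round(np.percentile(P,[1,50,99],axis=0)*1000,1).tolist())
p=z['p']; save(p,'crop1.png',(265,130,420,270),4)
```

```text
tray ((576.2906494140625, -217.9018096923828), (318.00140380859375, 175.26454162597656), 85.75364685058594)
plug fin scene [[626.5, 192.4, 167.0], [659.3, 197.3, 190.9], [662.8, 203.1, 200.0]]
fin scene [[540.8, 273.4, 151.1], [567.7, 278.4, 164.5], [576.5, 285.3, 168.3]]
fin scene [[538.5, 219.7, 151.1], [565.4, 225.1, 165.5], [573.8, 231.2, 167.6]]
fin scene [[535.6, 168.9, 150.9], [562.8, 173.7, 165.0], [569.1, 179.7, 168.1]]
fin scene [[533.5, 115.9, 150.2], [564.8, 121.4, 165.8], [569.5, 127.0, 168.0]]
console [[586.1, 89.3, 140.5], [643.3, 200.4, 144.6], [684.3, 309.4, 149.9]]
```

View pics/crop1.png

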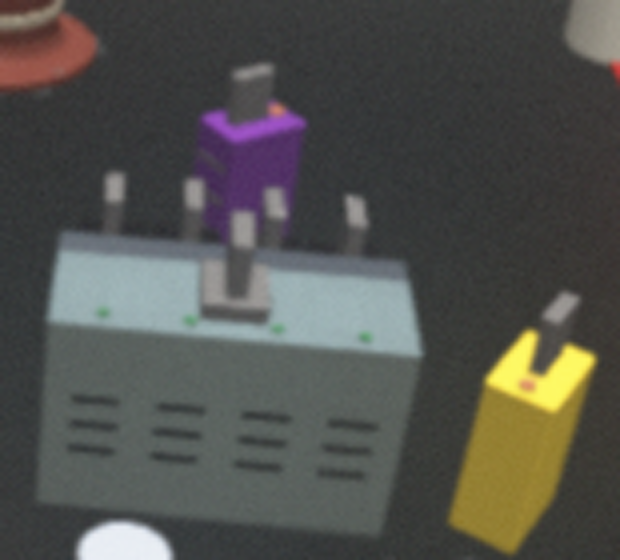

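The crop shows the plug on the console top (240,260), four module fins behind it at (115,200), (193,210), (275,215) and (355,225), purple behind them and yellow to the right. The rack yaw needs refining.

Run:
```python
from h import *
for n in('top','scene'):
    z=np.load(f'pics/{n}0.npz'); c=robot.get_calibration(n); W=world(z['d'],c); Z=W[...,2]
    F=[]
    for y in(.281,.227,.174,.121):
        m=(abs(W[...,0]-.555)<.04)&(abs(W[...,1]-y)<.018)&(abs(Z-.167)<.006)&(z['p'].min(-1)>60); P=W[m]*1000
        F.append(np.r_[P.mean(0)]); print(n,len(P),F[-1].round(1), np.ptp(P[:,0]).round(1))
    F=np.array(F); print('yaw deg',-np.degrees(np.polyfit(F[:,1]/1,F[:,0],1)[0]))
    m=(abs(W[...,0]-.645)<.07)&(abs(W[...,1]-.2)<.13)&(abs(Z-.146)<.005)
    for lo,hi in((.1,.17),(.23,.30)): pass
    ys=np.arange(95,305,10); far=[];near=[]
    for y in ys:
        q=W[m&(abs(W[...,1]*1000-y)<6)][:,0]*1000; far.append(np.percentile(q,97)); near.append(np.percentile(q,3))
    for e in(far,near):
        a=np.polyfit(ys-200,e,1); print('edge',n,a[1].round(1),'yaw',-np.degrees(a[0]).round(2))
    m=(abs(W[...,0]-.645)<.035)&(abs(W[...,1]-.2)<.03)&(abs(Z-.2)<.005); P=W[m]*1000; print('plug',P.mean(0).round(1),len(P),'yaw',-np.degrees(np.polyfit(P[:,0],-P[:,1],1)[0]).round(1))
```

```text
top 71 [557.3 280.2 167.4] 34.5
top 60 [552.4 227.7 167.7] 34.4
top 65 [549.6 176.3 167.5] 34.1
top 68 [549.2 124.  168. ] 34.4
yaw deg -2.969359854839099
edge top 678.6 yaw -1.38
edge top 581.8 yaw -1.62
plug [640.  200.9 199.6] 82 yaw -4.9
scene 45 [560.8 279.2 165.6] 40.0
scene 40 [557.7 225.8 166.1] 37.5
scene 32 [554.5 174.5 166.5] 33.4
scene 38 [553.6 121.7 166. ] 37.1
yaw deg -2.7193247726633185
edge scene 681.7 yaw -1.34
edge scene 585.0 yaw -1.51
plug [645.3 197.4 198.5] 46 yaw -1.6
```

Emit:
carry_out(commands="38 -35 10 3;38 -35 10 3;38 -35 10 3;38 -35 5 3;38 -35 5 2", grip=60)

```text
t: 0.72
position: [0.3729, 0.4475, 0.2585]
ee_rot: [0.0, 0.72, 0.694, -0.0]
force: [0.4, 0.4, -0.5]
opening: 0.649
```

Emit:
carry_out(commands="38 -35 0 0;38 -35 0 0;38 -35 0 0;38 -35 0 0;0 0 0 0")

```text
t: 1.35
position: [0.5278, 0.303, 0.2578]
ee_rot: [0.002, 0.724, 0.689, -0.001]
force: [-0.3, 0.1, 0.4]
opening: 0.645
```

Emit:
carry_out(commands="25 -30 10 0;25 -30 10 0;20 -25 10 0;0 0 0 0;0 0 0 0")

```text
t: 1.98
position: [0.5924, 0.2261, 0.288]
ee_rot: [-0.001, 0.72, 0.694, -0.0]
force: [-0.9, -0.3, 0.6]
opening: 0.646
```

Run:
```python
from h import *
p,d,c=snap('wrist'); o=robot.observe(); print(o['position'],R.from_quat(np.roll(o['ee_rot'],-1)).as_matrix()[:2,0])
save(p,'w1.png'); W=world(d,c); Z=W[...,2]*1000
print('cam',np.linalg.inv(c['view'])[:3,3])
m=(abs(W[...,0]-.645)<.035)&(abs(W[...,1]-.2)<.03)&(abs(Z-198)<6); P=(W[m]*1000)
print('plug',len(P),np.percentile(P,[2,50,98],axis=0).round(1).tolist() if len(P) else 0)
if len(P): print(cv2.minAreaRect(P[:,:2].astype(np.float32)))
```

```text
[0.59227737 0.22638409 0.28798975] [0.03592414 0.99935387]
cam [0.50792644 0.23016308 0.45306424]
plug 684 [[619.5, 194.8, 193.6], [637.0, 201.8, 198.6], [657.2, 208.4, 200.0]]
((638.6652221679688, 201.4521026611328), (14.129571914672852, 39.11137008666992), 88.70492553710938)
```

View pics/w1.png

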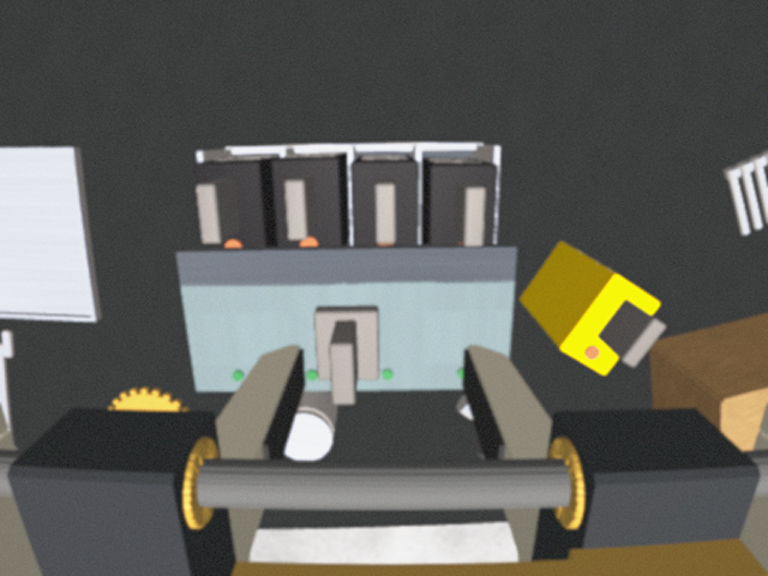

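Wrist view: the plug fin is at (343,365), the four fins are at (208,213), (296,209), (385,212) and (474,215), and the tray is on the left. Now moving to the plug.

Emit:
carry_out(commands="25 -13 -30 0;24 -12 -30 0;0 0 -30 0;0 0 -23 0;0 0 -10 0")

```text
t: 2.65
position: [0.641, 0.2008, 0.1637]
ee_rot: [-0.001, 0.72, 0.694, -0.001]
force: [-0.3, -0.4, 0.1]
opening: 0.648
```

Emit:
carry_out(commands="0 0 0 0;0 0 0 0;0 0 0 0;0 0 0 0;0 0 0 0", grip=0, grip_force=30)

```text
t: 3.28
position: [0.6432, 0.1992, 0.166]
ee_rot: [0.0, 0.721, 0.693, 0.0]
force: [0.5, 1.6, -0.7]
opening: 0.152
```

Emit:
carry_out(commands="0 0 8 0;0 0 12 0;0 0 15 0;0 0 20 0;0 0 20 0")

```text
t: 3.9
position: [0.6434, 0.1988, 0.2438]
ee_rot: [0.001, 0.721, 0.693, 0.001]
force: [-0.6, 0.6, -1.5]
opening: 0.145
```

Emit:
carry_out(commands="-7 -50 0 0;-8 -54 0 0;-8 -54 0 0;-8 -54 -10 0;-8 -54 -10 0")

```text
t: 4.53
position: [0.6044, -0.0691, 0.2233]
ee_rot: [0.002, 0.721, 0.693, 0.001]
force: [0.3, -0.0, -0.9]
opening: 0.151
```

Emit:
carry_out(commands="-8 -54 -10 -2;-8 -54 -10 0;-8 -54 -10 0;-8 -54 -10 0;-5 -54 -10 0")

```text
t: 5.15
position: [0.5672, -0.3394, 0.1732]
ee_rot: [0.002, 0.733, 0.68, 0.0]
force: [0.6, 0.4, -1.6]
opening: 0.146
```

Emit:
carry_out(commands="0 0 -40 0;0 0 -40 0;0 0 -20 0;0 0 0 0;0 0 0 0")

```text
t: 5.78
position: [0.5683, -0.338, 0.073]
ee_rot: [0.002, 0.733, 0.68, 0.0]
force: [0.7, -0.3, -1.4]
opening: 0.152
```

Emit:
carry_out(commands="0 0 -6 0;0 0 -5 0;0 0 -3 0;0 0 0 0")

```text
t: 6.28
position: [0.567, -0.3371, 0.058]
ee_rot: [0.0, 0.733, 0.68, -0.0]
force: [-2.3, 1.9, 5.8]
opening: 0.149
```

Contact. Release and retreat, then look.

Emit:
carry_out(commands="0 0 0 0;0 0 0 0;0 0 0 0;0 0 40 0;0 0 50 0", grip=40)

```text
t: 6.9
position: [0.5661, -0.3365, 0.1461]
ee_rot: [-0.002, 0.733, 0.68, -0.001]
force: [1.4, 0.2, 0.3]
opening: 0.43
```

Emit:
carry_out(commands="0 50 50 0;0 50 30 0;-10 50 0 0;-20 50 0 0;-20 50 0 2", grip=30)

```text
t: 7.52
position: [0.5164, -0.091, 0.2209]
ee_rot: [0.0, 0.72, 0.694, 0.0]
force: [1.3, 0.2, -0.2]
opening: 0.322
```

Emit:
carry_out(commands="-20 55 0 0;-20 50 0 0;-5 50 0 0;0 0 0 0;0 0 0 0")

```text
t: 8.15
position: [0.4721, 0.0615, 0.2208]
ee_rot: [0.0, 0.721, 0.693, -0.0]
force: [0.8, -0.2, 0.1]
opening: 0.321
```

```bash
cat > fins.py <<'E'
from h import *
def fins(W,ys=(281,227,175,122),zr=7):
    Z=W[...,2]*1000
    for y in ys:
        m=(abs(W[...,0]-.555)<.05)&(abs(W[...,1]*1000-y)<20)&(abs(Z-167)<zr); P=W[m]*1000
        if len(P)>10: print('fin',y,len(P),np.percentile(P,[2,98],axis=0).mean(0).round(1),np.ptp(np.percentile(P,[2,98],axis=0),axis=0).round(1))
E
python3 - <<'E'
from fins import *
o=robot.observe(); print(o['position'])
p,d,c=snap('wrist'); save(p,'w2.png'); fins(world(d,c))
p,d,c=snap('top'); save(p,'t2.png',(140,130,420,300),2.5); W=world(d,c)
m=(abs(W[...,0]-.567)<.05)&(abs(W[...,1]+.338)<.04)&(W[...,2]>.07); P=W[m]*1000; print('plug',P.mean(0).round(1),np.percentile(P[:,2],98))
E
```

```text
[0.47208545 0.06153032 0.22084922]
fin 227 544 [546.5 229.1 164.1] [26.8 11.7  7.5]
fin 175 40 [529.6 177.  162.7] [ 1.6 10.7  4.9]
fin 122 13 [529.2 124.6 161.2] [1.4 8.6 2. ]
plug [ 563.9 -333.7   87.6] 95.61847125504313
```

View pics/t2.png

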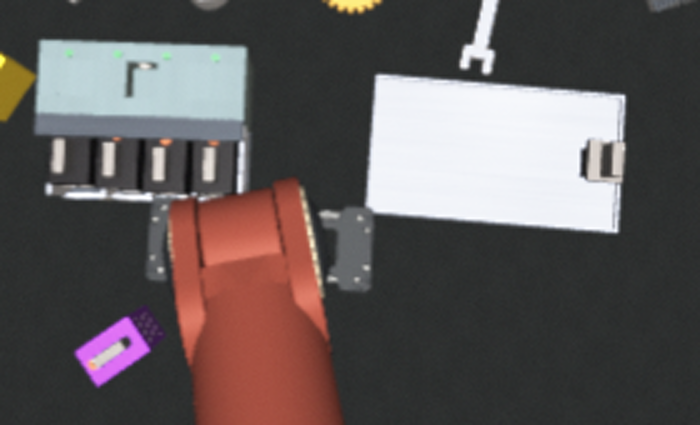

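Emit:
carry_out(commands="40 31 0 0;40 31 -10 0;0 0 -10 0;0 0 0 0;0 0 0 0")

```text
t: 8.88
position: [0.5515, 0.1223, 0.2011]
ee_rot: [0.0, 0.722, 0.692, -0.0]
force: [-0.5, -0.5, -0.2]
opening: 0.319
```

Run:
```python
from fins import *
o=robot.observe(); print(o['position'])
p,d,c=snap('wrist'); save(p,'w3.png'); fins(world(d,c))
```

```text
[0.551524   0.12228793 0.20111554]
fin 281 995 [554.4 281.9 164.2] [33.9 11.8  7.6]
fin 227 1046 [550.8 229.3 164.3] [34.5 11.7  7.5]
fin 175 951 [546.4 176.7 164.5] [33.9 11.1  7.2]
fin 122 938 [546.5 124.1 165. ] [34.4 11.5  5.7]
```

View pics/w3.png

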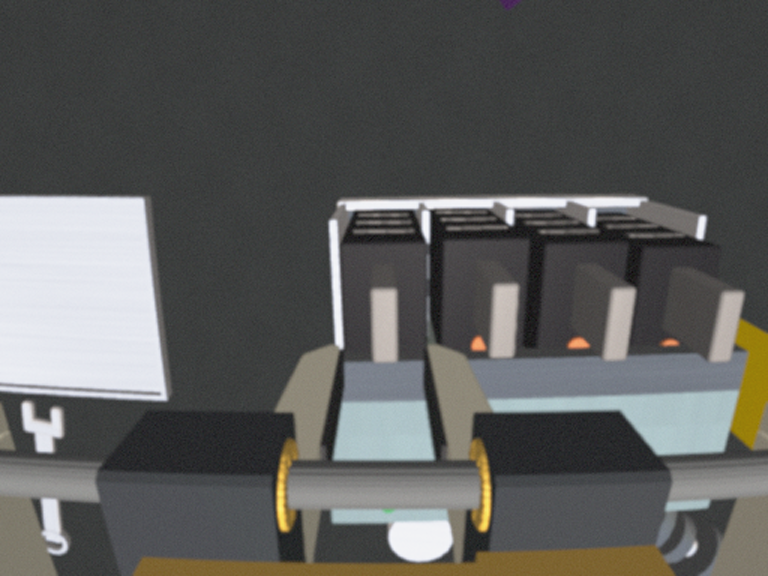

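The fin is centred between the fingers at (384,320). Descending and gripping.

Emit:
carry_out(commands="-1 1 -30 0;0 0 -30 0;0 0 -12 0;0 0 0 0;0 0 0 0")

```text
t: 9.55
position: [0.5519, 0.1253, 0.1301]
ee_rot: [0.001, 0.721, 0.693, 0.001]
force: [0.4, -0.8, -0.1]
opening: 0.324
```

Emit:
carry_out(commands="0 0 0 0;0 0 0 0;0 0 0 0;0 0 0 0", grip=0, grip_force=25)

```text
t: 10.05
position: [0.5513, 0.1242, 0.1293]
ee_rot: [0.001, 0.721, 0.693, -0.0]
force: [-0.4, -2.6, 3.1]
opening: 0.127
```

Emit:
carry_out(commands="-8 0.4 2 0;-9 0.4 1 0;-9 0.4 1 0;-9 0.4 0 0;0 0 0 0")

```text
t: 10.68
position: [0.5162, 0.1254, 0.1328]
ee_rot: [0.001, 0.721, 0.693, -0.0]
force: [3.0, -4.3, -3.4]
opening: 0.127
```

Emit:
carry_out(commands="-8 0.4 0 0;-7 0.4 -1 0;0 0 0 0;0 0 0 0")

```text
t: 11.18
position: [0.5015, 0.1261, 0.1318]
ee_rot: [0.001, 0.721, 0.692, -0.0]
force: [2.5, -4.8, -2.6]
opening: 0.125
```

Run:
```python
from fins import *
p,d,c=snap('wrist'); save(p,'w4.png'); W=world(d,c); np.save('pics/w4.npy',W)
p,d,c=snap('scene'); save(p,'s4.png',(240,100,420,270),3.5)
# box top tilt: plane of points near y=123, box side
m=(abs(W[...,1]-.125)<.018)&(W[...,0]>.47)&(W[...,0]<.6)&(W[...,2]>.02); P=W[m]*1000
for x in range(470,600,8):
    q=P[abs(P[:,0]-x)<4]; 
    if len(q)>5: print(x,len(q),np.percentile(q[:,2],[10,50,90]).round(0))
```

```text
470 2341 [232. 238. 239.]
478 3658 [235. 239. 242.]
486 1747 [116. 158. 176.]
494 3941 [120. 164. 189.]
502 713 [167. 169. 211.]
510 499 [ 21. 171. 196.]
518 69 [20. 21. 22.]
574 786 [134. 140. 145.]
582 232 [144. 145. 145.]
598 392 [ 99. 103. 108.]
```

View pics/w4.png

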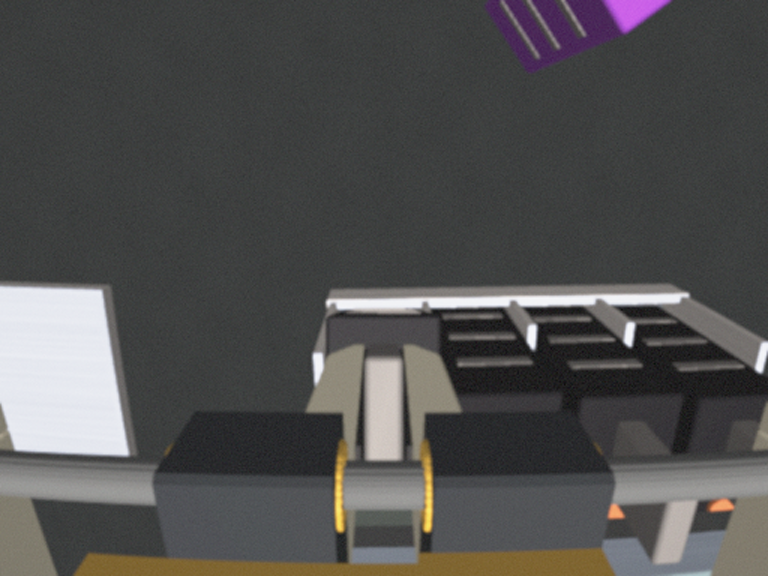

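The module has tipped to about 0.4 rad, judging by the fin-top slope. Now drawing it up along its axis.

Emit:
carry_out(commands="-4 0 10 0;-6 0 15 0;-6 0 15 0;-6 0 15 0;-6 0 15 0")

```text
t: 11.9
position: [0.4717, 0.1291, 0.2026]
ee_rot: [-0.001, 0.72, 0.693, 0.0]
force: [0.0, -0.8, -7.2]
opening: 0.128
```

Emit:
carry_out(commands="-5 0 12 0;-4 0 10 0;-8 0 5 0;-10 0 5 0;0 0 0 0")

```text
t: 12.52
position: [0.4447, 0.1276, 0.2339]
ee_rot: [-0.0, 0.721, 0.693, -0.0]
force: [0.9, 0.3, -5.9]
opening: 0.127
```

Run:
```python
from fins import *
p,d,c=snap('wrist'); save(p,'w5.png')
p,d,c=snap('scene'); save(p,'s5.png',(220,100,420,250),3.5)
```

```text
(no output)
```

View pics/s5.png

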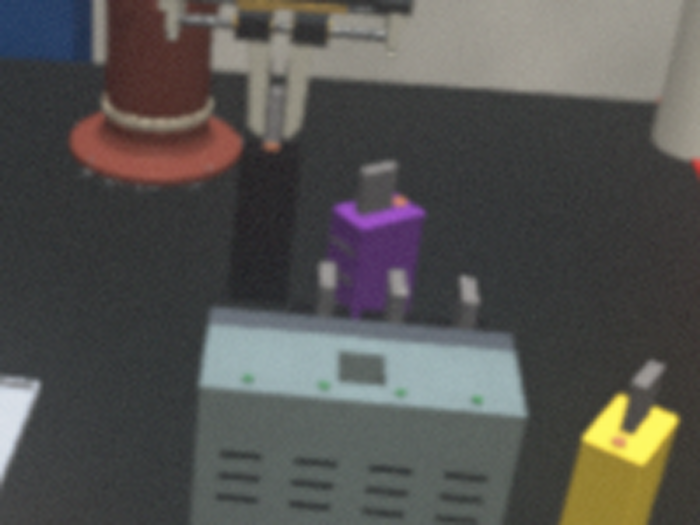

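Emit:
carry_out(commands="8 -35 0 0;12 -48 0 0;16 -52 -10 0;17 -52 -10 0;17 -52 -10 -1")

```text
t: 13.25
position: [0.5168, -0.1132, 0.2031]
ee_rot: [0.0, 0.727, 0.687, 0.0]
force: [0.8, 0.5, -6.3]
opening: 0.127
```

Emit:
carry_out(commands="17 -52 -10 -1;17 -52 0 0;17 -52 0 0;0 0 0 0;0 0 0 0")

```text
t: 13.88
position: [0.5666, -0.2672, 0.1924]
ee_rot: [-0.001, 0.733, 0.68, -0.0]
force: [0.4, 1.0, -6.5]
opening: 0.124
```

```bash
cat > tilt.py <<'E'
from h import *
# rear face & fin of held module from scene camera: fit plane on dark rear face
o=robot.observe(); t=o['position']*1000; print('tcp',t.round(1),'F',o['force'].round(1))
p,d,c=snap('scene'); W=world(d,c)*1000
m=(abs(W[...,1]-t[1])<17)&(abs(W[...,0]-t[0]-30)<75)&(W[...,2]<t[2]-20)&(W[...,2]>30)
P=W[m]
for z in range(int(P[:,2].min())//10*10,int(t[2]),15):
    q=P[abs(P[:,2]-z)<7.5]
    if len(q)>8: print(z,len(q),'x',np.percentile(q[:,0],[10,50,90]).round(1),'y',np.percentile(q[:,1],[5,95]).round(1))
E
python3 tilt.py
```

```text
tcp [ 566.6 -267.2  192.4] F [ 0.4  1.  -6.5]
30 18 x [527.4 545.8 549.7] y [-270. -253.]
45 36 x [524.2 533.8 544.6] y [-270.4 -252.4]
90 66 x [642.2 653.  656.2] y [-283.  -250.6]
105 82 x [644.9 649.1 652.5] y [-283.3 -250.6]
120 74 x [640.6 644.7 646.8] y [-282.6 -250.7]
135 72 x [635.5 639.2 642.6] y [-281.6 -251.3]
150 72 x [631.7 634.8 638. ] y [-281.3 -251.6]
165 68 x [626.6 630.  632.7] y [-282.9 -251.4]
```

The module hangs about 0.3 rad tilted, held by pad friction. I'll lower it close to the floor and ease the grip so that it swings upright.

Emit:
carry_out(commands="0 0 -20 0;0 0 -20 0;0 0 -10 0;0 0 0 0")

```text
t: 14.42
position: [0.5667, -0.2662, 0.1432]
ee_rot: [-0.001, 0.732, 0.681, -0.0]
force: [0.5, 0.1, -6.9]
opening: 0.128
```

Emit:
carry_out(commands="0 0 0 0;0 0 0 0;0 0 0 0;0 0 0 0", grip_force=12)

```text
t: 14.92
position: [0.5671, -0.2675, 0.1441]
ee_rot: [0.0, 0.733, 0.68, 0.0]
force: [-0.1, -0.8, -6.6]
opening: 0.129
```

```bash
python3 tilt.py
```

```text
tcp [ 567.1 -267.5  144.1] F [-0.1 -0.8 -6.6]
30 36 x [546.2 633.  635.5] y [-282.8 -251.5]
45 57 x [595.7 632.2 634.9] y [-282.6 -251.1]
60 58 x [626.8 629.6 632.1] y [-282.8 -250.9]
75 58 x [624.1 626.5 629.3] y [-282.2 -252.2]
90 61 x [621.6 624.2 626.6] y [-283.5 -253.2]
105 55 x [619.7 621.6 624. ] y [-282.8 -251.4]
120 53 x [617.1 619.3 621.9] y [-283.7 -253. ]
```

Emit:
carry_out(commands="0 0 -7 0;0 0 -5 0;8 0 -1 0;8 0 -1 0;6 0 -1 0")

```text
t: 15.6
position: [0.5918, -0.269, 0.1314]
ee_rot: [0.003, 0.733, 0.68, 0.001]
force: [-5.1, -1.3, 13.9]
opening: 0.131
```

```bash
python3 tilt.py
```

```text
tcp [ 591.8 -269.   131.4] F [-5.1 -1.3 13.9]
30 23 x [633.4 635.8 637.5] y [-284.2 -254.9]
45 51 x [634.2 636.2 638. ] y [-283.4 -253.7]
60 50 x [633.9 636.  637.8] y [-284.2 -254.5]
75 52 x [633.4 636.  638.3] y [-284.6 -253.7]
90 51 x [634.2 636.  637.7] y [-284.1 -252.9]
105 51 x [634.1 636.3 638.1] y [-283.1 -253.2]
```

Emit:
carry_out(commands="0 0 0 0;0 0 0 0;0 0 15 0;0 0 30 0;0 0 30 0", grip=30)

```text
t: 16.27
position: [0.5891, -0.2674, 0.2055]
ee_rot: [0.0, 0.733, 0.68, 0.0]
force: [0.4, -0.9, 0.1]
opening: 0.322
```

Emit:
carry_out(commands="-5 55 0 0;-5 55 0 1;-5 55 0 1;-5 55 0 0;-5 55 0 0")

```text
t: 16.9
position: [0.5641, 0.0094, 0.205]
ee_rot: [0.001, 0.721, 0.693, 0.001]
force: [0.6, 0.0, 0.0]
opening: 0.321
```

Emit:
carry_out(commands="-5 55 0 0;-5 55 0 0;-5 55 0 0;0 3 0 0;0 0 0 0")

```text
t: 17.52
position: [0.5493, 0.175, 0.2044]
ee_rot: [0.001, 0.721, 0.693, 0.0]
force: [0.2, -1.2, 0.8]
opening: 0.323
```

Run:
```python
from fins import *
o=robot.observe(); print(o['position'])
p,d,c=snap('wrist'); save(p,'w6.png'); fins(world(d,c))
p,d,c=snap('top'); save(p,'t6.png',(140,130,420,300),2.5)
```

```text
[0.54927271 0.17501077 0.20439647]
fin 281 984 [554.6 282.2 164.2] [34.2 11.7  7.3]
fin 227 898 [550.4 229.6 164.4] [33.8 11.1  7.2]
fin 175 900 [546.6 177.2 165.4] [34.3 11.5  5.4]
```

View pics/t6.png

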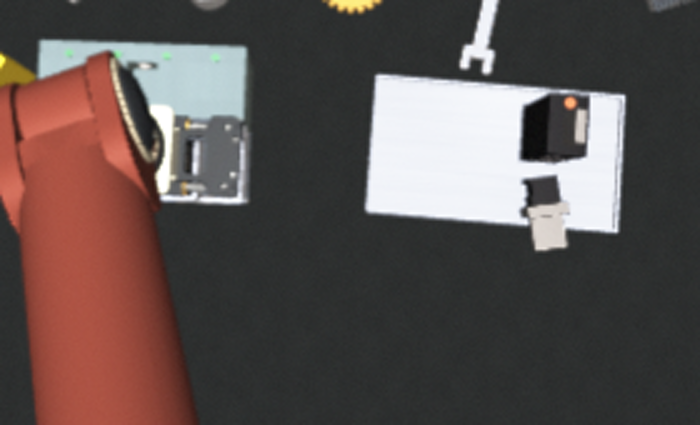

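The plug has been knocked: it now lies across the tray's front rim at (545,212) in this crop. I'll mend this first, while there is still room around it.

Emit:
carry_out(commands="-10 -55 20 0;-10 -55 20 0;-10 -55 0 0;-10 -55 0 0;-5 -55 0 0")

```text
t: 18.25
position: [0.5027, -0.1034, 0.2444]
ee_rot: [0.0, 0.722, 0.692, -0.0]
force: [0.8, 0.2, -1.0]
opening: 0.323
```

Emit:
carry_out(commands="0 -50 0 0;0 -40 0 0;0 0 0 0;0 0 0 0")

```text
t: 18.75
position: [0.5035, -0.1896, 0.2439]
ee_rot: [-0.0, 0.721, 0.692, 0.0]
force: [-0.0, 0.2, -1.0]
opening: 0.318
```

Run:
```python
from h import *
o=robot.observe(); print(o['position'])
p,d,c=snap('wrist'); save(p,'w7.png'); 
for n in('top','scene','wrist'):
    p,d,c=snap(n); W=world(d,c)*1000
    m=(W[...,0]>440)&(W[...,0]<556)&(abs(W[...,1]+265)<80)&(W[...,2]>16)&(W[...,2]<120)
    P=W[m]; print(n,len(P)); 
    if len(P)<30: continue
    r=cv2.minAreaRect(P[:,:2].astype(np.float32)); print(np.round(r[0],1),np.round(r[1],1),r[2],np.percentile(P[:,2],[2,50,98]).round(1))
    for x in range(440,560,8):
        q=P[abs(P[:,0]-x)<4]
        if len(q)>4: print(x,len(q),'y',np.percentile(q[:,1],[3,97]).round(0),'z',np.percentile(q[:,2],[5,50,95]).round(0))
```

```text
[ 0.50346066 -0.18964409  0.24386465]
top 13
scene 151
[ 503.3 -260.7] [91.5 27.9] 18.206867218017578 [16.8 33.3 46.5]
464 13 y [-287. -258.] z [27. 31. 33.]
472 17 y [-284. -257.] z [23. 31. 33.]
496 7 y [-268. -249.] z [27. 45. 46.]
504 19 y [-274. -247.] z [25. 45. 47.]
512 40 y [-269. -247.] z [17. 38. 45.]
520 17 y [-266. -252.] z [16. 38. 41.]
528 8 y [-263. -253.] z [25. 38. 39.]
536 6 y [-260. -250.] z [23. 38. 41.]
544 20 y [-257. -249.] z [19. 30. 40.]
wrist 2674
[ 500.9 -268.2] [88.8 49.1] 7.996510028839111 [21.7 34.1 45.6]
456 112 y [-290. -255.] z [22. 30. 32.]
464 244 y [-292. -254.] z [28. 31. 32.]
472 238 y [-291. -253.] z [28. 31. 32.]
480 233 y [-289. -252.] z [28. 31. 32.]
488 231 y [-288. -251.] z [29. 31. 32.]
496 355 y [-288. -244.] z [26. 33. 45.]
504 309 y [-291. -243.] z [34. 45. 46.]
512 207 y [-290. -249.] z [36. 40. 45.]
520 202 y [-283. -248.] z [34. 39. 40.]
528 200 y [-282. -250.] z [26. 39. 40.]
536 222 y [-281. -246.] z [23. 39. 40.]
544 121 y [-281. -245.] z [37. 39. 40.]
```

View pics/w7.png

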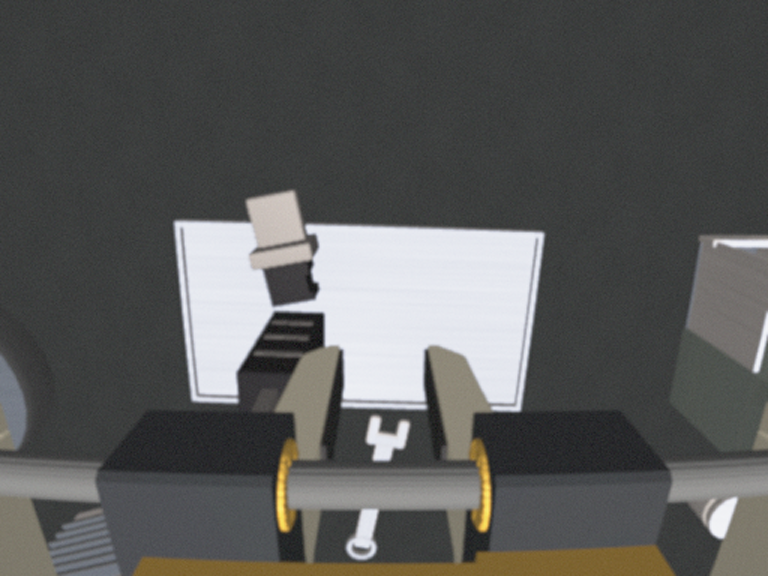

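The plug lies flat at (280,240), axis along x, fin outside the front rim and its 14 mm thickness vertical. I'll grip the fin lightly across its 40 mm width at its outer end, so the plug swings blade-down when lifted.

Emit:
carry_out(commands="-16 -41 -50 5;-17 -41 -50 4;0 0 -55 0;0 0 -45 0;0 0 0 0", grip=65)

```text
t: 19.58
position: [0.4711, -0.2641, 0.0474]
ee_rot: [-0.004, 0.664, 0.748, -0.001]
force: [-0.1, 0.5, 1.0]
opening: 0.696
```

Emit:
carry_out(commands="0 0 -20 0;0 0 -12 0;0 0 -5 0;0 0 0 0")

```text
t: 20.08
position: [0.4735, -0.2663, 0.0138]
ee_rot: [0.0, 0.664, 0.748, 0.0]
force: [-0.8, 0.2, 0.2]
opening: 0.7
```

Emit:
carry_out(commands="0 0 0 0;0 0 0 0;0 0 0 0;0 0 0 0", grip=0, grip_force=4)

```text
t: 20.58
position: [0.473, -0.267, 0.0135]
ee_rot: [0.0, 0.665, 0.747, -0.0]
force: [-1.3, -1.7, 2.4]
opening: 0.445
```

Emit:
carry_out(commands="0 0 0 0;0 -2 -4 0;0 -2 -3 0;0 0 0 0;0 0 0 0", grip=60)

```text
t: 21.2
position: [0.4739, -0.2675, 0.0094]
ee_rot: [-0.0, 0.664, 0.748, 0.002]
force: [-4.8, 6.8, 26.1]
opening: 0.556
```

Emit:
carry_out(commands="0 0 0 0;0 0 0 0;0 0 0 0;0 0 0 0", grip=0, grip_force=4)

```text
t: 21.7
position: [0.4746, -0.2726, 0.0095]
ee_rot: [0.003, 0.665, 0.747, -0.0]
force: [-3.8, -0.0, 21.3]
opening: 0.431
```

Emit:
carry_out(commands="0 0 8 0;0 0 12 0;0 0 12 0;0 0 12 0;0 0 12 0")

```text
t: 22.32
position: [0.4727, -0.2701, 0.0629]
ee_rot: [-0.0, 0.664, 0.747, -0.0]
force: [0.1, -0.3, -1.2]
opening: 0.43
```

Emit:
carry_out(commands="0 0 15 0;0 0 15 0;0 0 15 0;0 0 15 0;0 0 0 0")

```text
t: 22.95
position: [0.4739, -0.2707, 0.1237]
ee_rot: [0.002, 0.664, 0.747, 0.0]
force: [0.6, -1.0, -1.7]
opening: 0.43
```

```bash
cat > near.py <<'E'
from h import *
import sys
o=robot.observe(); t=o['position']*1000; print('tcp',t.round(1),'F',o['force'].round(1))
for n in ('scene','wrist'):
    p,d,c=snap(n); W=world(d,c)*1000
    m=(abs(W[...,1]-t[1])<35)&(abs(W[...,0]-t[0])<75)&(W[...,2]<t[2]+15)&(W[...,2]>18)
    P=W[m]; print(n)
    for z in range(10,int(t[2])+20,12):
        q=P[abs(P[:,2]-z)<6]
        if len(q)>6: print(z,len(q),'x',np.percentile(q[:,0],[5,50,95]).round(0),'y',np.percentile(q[:,1],[5,95]).round(0))
    save(p,sys.argv[1]+n+'.png')
E
python3 near.py n1
```

```text
tcp [ 473.9 -270.7  123.7] F [ 0.6 -1.  -1.7]
scene
82 9 x [509. 521. 525.] y [-262. -250.]
94 26 x [491. 531. 536.] y [-261. -248.]
106 77 x [494. 526. 533.] y [-281. -247.]
118 66 x [500. 516. 523.] y [-282. -245.]
130 154 x [481. 496. 517.] y [-294. -246.]
142 26 x [479. 483. 489.] y [-298. -246.]
wrist
118 632 x [466. 496. 499.] y [-289. -244.]
130 2667 x [460. 499. 506.] y [-295. -243.]
142 274 x [459. 477. 481.] y [-300. -240.]
```

View pics/n1wrist.png

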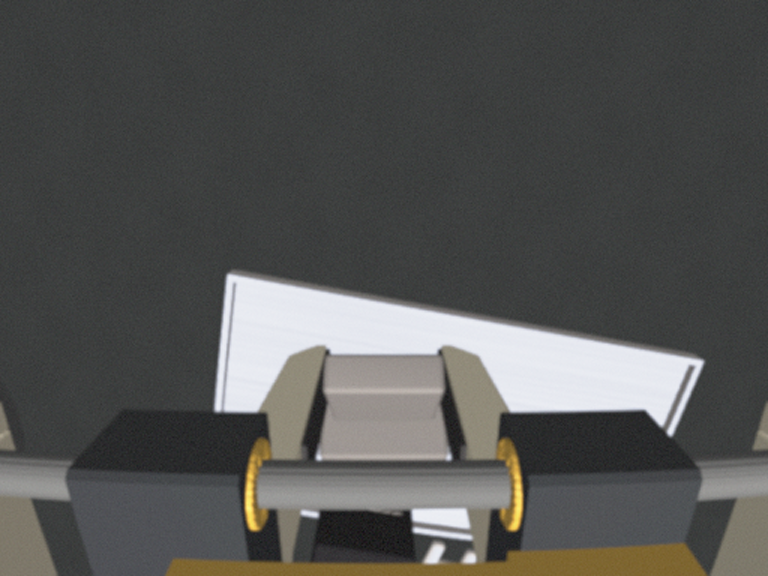

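Emit:
carry_out(commands="0 0 0 0;0 0 0 0;0 0 6 0;0 0 -6 0;0 0 0 0", grip_force=3)

```text
t: 23.68
position: [0.4726, -0.2699, 0.1216]
ee_rot: [-0.001, 0.664, 0.747, -0.0]
force: [-0.6, -0.1, -1.1]
opening: 0.429
```

```bash
python3 near.py n2
```

```text
tcp [ 472.6 -269.9  121.6] F [-0.6 -0.1 -1.1]
scene
82 29 x [492. 519. 524.] y [-265. -249.]
94 55 x [485. 515. 519.] y [-280. -251.]
106 53 x [492. 509. 515.] y [-282. -245.]
118 125 x [483. 504. 513.] y [-288. -246.]
130 95 x [477. 483. 489.] y [-298. -243.]
wrist
94 127 x [467. 469. 472.] y [-290. -249.]
106 992 x [468. 472. 476.] y [-289. -248.]
118 2065 x [488. 496. 503.] y [-288. -244.]
130 544 x [459. 465. 478.] y [-301. -238.]
```

Emit:
carry_out(commands="6 -20 0 -4;6 -25 0 -4;6 -23 0 -2;0 0 0 0;0 0 0 0")

```text
t: 24.4
position: [0.4908, -0.3368, 0.1219]
ee_rot: [-0.001, 0.726, 0.687, 0.0]
force: [0.7, 0.0, -1.0]
opening: 0.432
```

Emit:
carry_out(commands="0 0 -15 0;0 0 -15 0;0 0 -15 0;0 0 -8 0;0 0 0 0")

```text
t: 25.02
position: [0.4906, -0.3379, 0.0682]
ee_rot: [-0.001, 0.727, 0.687, -0.0]
force: [-0.7, 0.1, -1.0]
opening: 0.431
```

```bash
python3 near.py n3
```

```text
tcp [ 490.6 -337.9   68.2] F [-0.7  0.1 -1. ]
scene
22 12 x [535. 538. 541.] y [-360. -346.]
34 21 x [530. 533. 539.] y [-360. -346.]
46 13 x [524. 529. 531.] y [-360. -350.]
58 36 x [506. 524. 529.] y [-365. -341.]
70 65 x [499. 506. 525.] y [-363. -333.]
82 36 x [497. 499. 503.] y [-369. -331.]
wrist
46 1271 x [485. 489. 493.] y [-358. -316.]
58 910 x [493. 511. 515.] y [-359. -317.]
70 1223 x [479. 516. 521.] y [-362. -312.]
82 317 x [479. 481. 483.] y [-369. -305.]
```

Emit:
carry_out(commands="0 0 -5 0;0 0 -4 0;9 0 0 0;9 0 1 0;0 0 0 0")

```text
t: 25.75
position: [0.5112, -0.3388, 0.0616]
ee_rot: [0.002, 0.727, 0.687, 0.0]
force: [0.7, -0.5, 1.9]
opening: 0.43
```

Emit:
carry_out(commands="8 0 1 0;6 0 0 0;4 0 0 0;0 0 0 0")

```text
t: 26.25
position: [0.5275, -0.3374, 0.0618]
ee_rot: [-0.0, 0.727, 0.687, 0.0]
force: [0.4, -0.1, -2.1]
opening: 0.43
```

```bash
python3 near.py n4
```

```text
tcp [ 527.5 -337.4   61.8] F [ 0.4 -0.1 -2.1]
scene
22 17 x [545. 548. 551.] y [-358. -340.]
34 19 x [543. 546. 549.] y [-358. -342.]
46 24 x [549. 550. 554.] y [-363. -340.]
58 48 x [530. 538. 551.] y [-363. -343.]
70 44 x [530. 534. 538.] y [-370. -332.]
wrist
34 54 x [506. 507. 508.] y [-356. -314.]
46 2232 x [506. 512. 519.] y [-358. -313.]
58 573 x [515. 518. 520.] y [-357. -313.]
70 1027 x [515. 517. 519.] y [-366. -306.]
```

Emit:
carry_out(commands="0 0 -2 0;1 0 -2 0;0 0 0 0")

```text
t: 26.72
position: [0.5292, -0.3379, 0.0588]
ee_rot: [0.001, 0.727, 0.687, 0.001]
force: [0.5, 0.8, 5.5]
opening: 0.427
```

Emit:
carry_out(commands="0 0 0 0;0 0 0 0;0 0 0 0;0 0 0 0", grip=60)

```text
t: 27.22
position: [0.5277, -0.3383, 0.0579]
ee_rot: [-0.0, 0.727, 0.687, -0.0]
force: [-0.5, -0.6, -0.3]
opening: 0.641
```

Emit:
carry_out(commands="0 0 20 0;0 0 40 0;0 0 50 0;0 30 40 0;0 40 0 0")

```text
t: 27.85
position: [0.5298, -0.27, 0.2121]
ee_rot: [0.004, 0.728, 0.686, 0.001]
force: [-0.0, 0.4, 0.2]
opening: 0.647
```

Run:
```python
from h import *
p,d,c=snap('scene'); save(p,'s8.png',(80,170,280,290),3.5); W=world(d,c)*1000
m=(abs(W[...,0]-528)<50)&(abs(W[...,1]+338)<33)&(W[...,2]>15);P=W[m]
for z in range(20,110,12):
    q=P[abs(P[:,2]-z)<6]
    if len(q)>4: print(z,len(q),np.percentile(q[:,:2],[5,95],axis=0).round(0).tolist())
```

```text
20 22 [[548.0, -358.0], [552.0, -340.0]]
32 15 [[547.0, -360.0], [554.0, -339.0]]
44 30 [[552.0, -364.0], [558.0, -338.0]]
56 45 [[539.0, -364.0], [555.0, -342.0]]
68 26 [[538.0, -360.0], [544.0, -335.0]]
80 38 [[538.0, -358.0], [544.0, -326.0]]
92 56 [[529.0, -357.0], [543.0, -321.0]]
```

View pics/s8.png

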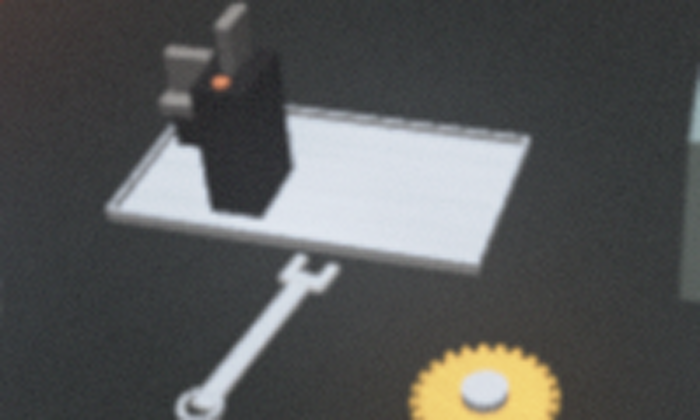

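Plug is upright in the tray at (185,90) and module 1 is upright. Next is the module at y≈177.

Emit:
carry_out(commands="2 50 0 1;2 50 0 0;2 50 0 0;2 50 0 0;2 50 0 0", grip=30)

```text
t: 28.52
position: [0.5378, -0.0167, 0.2081]
ee_rot: [-0.0, 0.721, 0.693, -0.0]
force: [0.8, 0.2, 0.1]
opening: 0.325
```

Emit:
carry_out(commands="2 50 -8 0;2 50 0 0;2 50 0 0;2 47 0 0;0 0 0 0")

```text
t: 29.15
position: [0.5449, 0.1846, 0.1996]
ee_rot: [-0.002, 0.718, 0.696, 0.001]
force: [-0.6, -0.4, 0.6]
opening: 0.322
```

Emit:
carry_out(commands="0 0 -30 0;0 0 -30 0;0 0 -13 0;0 0 0 0;0 0 0 0")

```text
t: 29.78
position: [0.5468, 0.1786, 0.1282]
ee_rot: [0.0, 0.721, 0.693, 0.001]
force: [-0.5, 0.5, 0.3]
opening: 0.321
```

Emit:
carry_out(commands="0 0 0 0;0 0 0 0;0 0 0 0;0 0 0 0", grip=0, grip_force=25)

```text
t: 30.28
position: [0.5463, 0.1774, 0.1275]
ee_rot: [0.001, 0.721, 0.693, -0.001]
force: [-0.4, -2.7, 2.9]
opening: 0.129
```

Emit:
carry_out(commands="-8 0 2 0;-9 0 1 0;-9 0 1 0;-9 0 0 0;0 0 0 0")

```text
t: 30.9
position: [0.5115, 0.1784, 0.1309]
ee_rot: [0.001, 0.721, 0.693, 0.0]
force: [3.2, -2.3, -5.7]
opening: 0.126
```

Emit:
carry_out(commands="-8 0 0 0;-7 0 -1 0;0 0 0 0;0 0 0 0")

```text
t: 31.4
position: [0.4968, 0.1789, 0.1301]
ee_rot: [0.0, 0.721, 0.693, 0.001]
force: [4.4, -2.4, -5.6]
opening: 0.124
```

Emit:
carry_out(commands="-4 0 10 0;-6 0 15 0;-6 0 15 0;-6 0 15 0;-6 0 15 0")

```text
t: 32.02
position: [0.4668, 0.179, 0.201]
ee_rot: [-0.001, 0.721, 0.693, -0.001]
force: [-0.1, 0.3, -6.3]
opening: 0.127
```

Emit:
carry_out(commands="-5 0 12 0;-4 0 10 0;-8 0 5 0;-10 0 5 0;0 0 0 0")

```text
t: 32.65
position: [0.4398, 0.1789, 0.2322]
ee_rot: [-0.0, 0.721, 0.693, -0.0]
force: [1.2, 0.1, -5.7]
opening: 0.132
```

Run:
```python
from fins import *
o=robot.observe();print(o['position'],o['force'])
p,d,c=snap('scene'); fins(world(d,c),zr=4)
```

```text
[0.43984421 0.17888845 0.2322261 ] [ 1.16856831  0.07548418 -5.74698467]
fin 281 39 [557.7 279.6 166.1] [34.4 12.1  4.3]
fin 227 38 [555.9 225.8 166.2] [32.  11.8  4.4]
fin 175 42 [522.3 175.1 167.1] [ 8.4 34.8  7.3]
```

Emit:
carry_out(commands="2 -45 0 0;5 -50 0 0;10 -50 -10 0;16 -50 -10 0;17 -50 -10 -1")

```text
t: 33.33
position: [0.4917, -0.0679, 0.2017]
ee_rot: [0.0, 0.727, 0.687, 0.0]
force: [1.3, 0.1, -6.6]
opening: 0.123
```

Emit:
carry_out(commands="20 -50 -10 -1;20 -50 -15 0;20 -48 -15 0;0 0 -10 0;0 0 -8 0")

```text
t: 33.95
position: [0.5503, -0.2131, 0.1427]
ee_rot: [-0.002, 0.733, 0.681, -0.0]
force: [-0.7, 0.7, -7.4]
opening: 0.13
```

Emit:
carry_out(commands="0 0 0 0;0 0 0 0;0 0 0 0;0 0 0 0", grip_force=12)

```text
t: 34.45
position: [0.5514, -0.2141, 0.1448]
ee_rot: [0.001, 0.733, 0.68, 0.0]
force: [0.9, 0.2, -7.1]
opening: 0.126
```

```bash
python3 tilt.py
```

```text
tcp [ 551.4 -214.1  144.8] F [ 0.9  0.2 -7.1]
30 36 x [610.  616.  618.1] y [-228.8 -197.5]
45 58 x [611.9 614.5 617.4] y [-229.2 -197.7]
60 58 x [609.4 612.8 615.6] y [-228.3 -197.7]
75 70 x [608.1 611.1 613.5] y [-229.8 -197.6]
90 53 x [606.9 609.5 611.3] y [-229.  -198.9]
105 63 x [604.9 607.2 610.2] y [-229.5 -197.4]
120 53 x [603.7 606.4 609.3] y [-228.9 -198.5]
```

Emit:
carry_out(commands="0 0 -8 0;0 0 -6 0;6 0 -1 0;6 0 -1 0;5 0 -1 0")

```text
t: 35.12
position: [0.5686, -0.2155, 0.1302]
ee_rot: [0.001, 0.733, 0.68, -0.0]
force: [-8.0, 1.1, 19.3]
opening: 0.127
```

```bash
python3 tilt.py
```

```text
tcp [ 568.6 -215.5  130.2] F [-8.   1.1 19.3]
30 28 x [614.6 617.5 618.8] y [-230.3 -201.7]
45 51 x [614.6 617.3 619.8] y [-230.3 -199.3]
60 52 x [615.2 617.5 619. ] y [-230.2 -200. ]
75 53 x [615.9 617.5 618.8] y [-230.1 -199.4]
90 55 x [614.9 617.  619.9] y [-230.5 -200.1]
105 47 x [615.8 617.4 619.3] y [-229.3 -200.6]
```

Emit:
carry_out(commands="0 0 0 0;0 0 0 0;0 0 15 0;0 0 30 0;0 0 30 0", grip=30)

```text
t: 35.8
position: [0.5683, -0.2143, 0.2037]
ee_rot: [0.0, 0.733, 0.68, 0.0]
force: [-0.8, 0.1, 0.1]
opening: 0.323
```

Emit:
carry_out(commands="-2 50 0 1;-2 50 0 1;-2 50 0 0;-2 50 0 0;-2 50 0 0")

```text
t: 36.42
position: [0.5583, 0.0374, 0.2032]
ee_rot: [0.001, 0.721, 0.693, 0.001]
force: [1.0, -0.7, -0.0]
opening: 0.324
```

Emit:
carry_out(commands="-2 50 0 0;-2 50 0 0;-2 50 0 0;-1 43 0 0;0 0 0 0")

```text
t: 37.05
position: [0.5499, 0.2345, 0.2027]
ee_rot: [-0.001, 0.718, 0.696, 0.001]
force: [0.2, -0.6, -0.0]
opening: 0.322
```

Run:
```python
from fins import *
o=robot.observe(); print(o['position'])
p,d,c=snap('wrist'); fins(world(d,c))
p,d,c=snap('top'); save(p,'t9.png',(140,130,420,300),2.5)
```

```text
[0.54994078 0.23454663 0.20265508]
fin 281 889 [554.4 282.5 164.6] [34.  11.1  6.7]
fin 227 901 [550.7 230.1 165.3] [34.7 11.4  5.2]
```

View pics/t9.png

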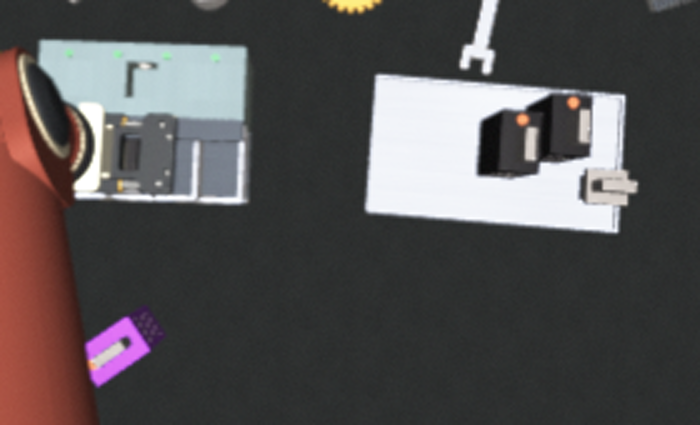

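Two modules and the plug are upright in the tray. On to the third module.

Emit:
carry_out(commands="0 0 -30 0;0 0 -30 0;0 0 -13 0;0 0 0 0;0 0 0 0")

```text
t: 37.78
position: [0.5521, 0.2286, 0.1304]
ee_rot: [0.001, 0.721, 0.693, 0.001]
force: [0.8, 0.1, 0.2]
opening: 0.323
```

Emit:
carry_out(commands="0 0 0 0;0 0 0 0;0 0 0 0;0 0 0 0", grip=0, grip_force=25)

```text
t: 38.28
position: [0.5514, 0.2289, 0.1298]
ee_rot: [0.0, 0.721, 0.693, 0.0]
force: [0.1, -0.2, 3.5]
opening: 0.128
```

Emit:
carry_out(commands="-8 0 2 0;-9 0 1 0;-9 0 1 0;-9 0 0 0;0 0 0 0")

```text
t: 38.9
position: [0.5147, 0.2294, 0.1332]
ee_rot: [-0.001, 0.721, 0.693, -0.0]
force: [3.3, 1.8, -5.6]
opening: 0.122
```

Emit:
carry_out(commands="-8 0 0 0;-7 0 -1 0;0 0 0 0;0 0 0 0")

```text
t: 39.4
position: [0.501, 0.2294, 0.1323]
ee_rot: [-0.0, 0.721, 0.693, 0.0]
force: [3.4, 1.9, -5.8]
opening: 0.127
```

Emit:
carry_out(commands="-4 1 10 0;-6 0 15 0;-6 0 15 0;-6 0 15 0;-6 0 15 0")

```text
t: 40.02
position: [0.4714, 0.2282, 0.2026]
ee_rot: [-0.0, 0.721, 0.693, -0.002]
force: [0.2, -0.4, -7.2]
opening: 0.132
```

Emit:
carry_out(commands="-5 0 12 0;-4 0 10 0;-7 0 5 0;-8 0 5 0;0 0 0 0")

```text
t: 40.65
position: [0.4481, 0.2299, 0.2343]
ee_rot: [-0.0, 0.721, 0.693, -0.0]
force: [0.5, 0.6, -7.8]
opening: 0.13
```

```bash
python3 tilt.py
```

```text
tcp [448.1 229.9 234.3] F [ 0.5  0.6 -7.8]
135 66 x [533.3 536.8 540. ] y [214.7 244.3]
150 72 x [529.2 532.5 535.5] y [215.2 245.3]
165 76 x [524.1 526.7 531.1] y [214.7 245.9]
180 69 x [519.3 522.8 525.1] y [214.9 244.5]
195 77 x [514.2 517.7 520.9] y [214.1 245.4]
210 56 x [510.6 513.  515.8] y [215.  244.5]
```

Emit:
carry_out(commands="2 -45 0 0;4 -50 0 0;6 -50 0 0;14 -50 -15 0;18 -50 -15 -1")

```text
t: 41.32
position: [0.4935, -0.0168, 0.2039]
ee_rot: [0.0, 0.727, 0.687, 0.0]
force: [1.6, 1.2, -7.2]
opening: 0.124
```

Emit:
carry_out(commands="20 -50 -15 -1;20 -50 -15 0;20 -43 -15 0;0 0 -10 0;0 0 -5 0")

```text
t: 41.95
position: [0.5521, -0.1574, 0.1427]
ee_rot: [-0.002, 0.733, 0.68, -0.001]
force: [0.3, 0.4, -7.8]
opening: 0.125
```

Emit:
carry_out(commands="0 0 0 0;0 0 0 0;0 0 0 0;0 0 0 0", grip_force=12)

```text
t: 42.45
position: [0.5535, -0.1581, 0.1447]
ee_rot: [0.001, 0.733, 0.68, 0.0]
force: [0.3, -0.0, -7.4]
opening: 0.129
```

```bash
python3 tilt.py
```

```text
tcp [ 553.5 -158.1  144.7] F [ 0.3 -0.  -7.4]
30 26 x [602.5 604.4 606.6] y [-173.1 -143. ]
45 54 x [601.8 604.7 606.5] y [-173.4 -142.5]
60 51 x [602.1 603.7 605.9] y [-173.7 -143.1]
75 53 x [602.  603.6 605.7] y [-173.  -141.6]
90 57 x [600.5 602.5 604.7] y [-173.7 -143. ]
105 55 x [601.  602.6 604.9] y [-172.5 -142.2]
120 50 x [600.6 602.2 604.2] y [-174.3 -143.6]
```

Emit:
carry_out(commands="0 0 -6 0;0 0 -5 0;2 0 -4 0;3 0 -2 0;0 0 0 0")

```text
t: 43.12
position: [0.5598, -0.1588, 0.1315]
ee_rot: [0.002, 0.733, 0.68, 0.002]
force: [-4.7, 1.6, 14.6]
opening: 0.128
```

```bash
python3 tilt.py
```

```text
tcp [ 559.8 -158.8  131.5] F [-4.7  1.6 14.6]
30 26 x [602.9 604.4 607.3] y [-172.8 -144.7]
45 51 x [602.6 604.6 606.4] y [-174.6 -143.1]
60 52 x [602.9 604.7 606.6] y [-173.5 -143.7]
75 52 x [602.9 605.3 607.3] y [-174.4 -144.2]
90 55 x [603.4 605.6 607.1] y [-173.8 -142.7]
105 47 x [603.1 604.9 607.1] y [-173.2 -145.1]
```

Emit:
carry_out(commands="0 0 0 0;0 0 0 0;0 0 15 0;0 0 30 0;0 0 30 0", grip=30)

```text
t: 43.8
position: [0.5583, -0.1584, 0.2037]
ee_rot: [0.0, 0.733, 0.68, 0.0]
force: [0.5, -0.8, 0.0]
opening: 0.323
```

Emit:
carry_out(commands="-1 50 0 1;-1 50 0 1;-1 50 0 0;-1 50 0 0;0 50 0 0")

```text
t: 44.42
position: [0.5544, 0.0933, 0.2033]
ee_rot: [0.001, 0.721, 0.693, 0.001]
force: [0.3, -0.3, -0.5]
opening: 0.323
```

Emit:
carry_out(commands="0 50 0 0;0 50 0 0;0 50 0 0;0 39 0 0;0 0 0 0")

```text
t: 45.05
position: [0.5529, 0.286, 0.2025]
ee_rot: [-0.001, 0.718, 0.696, 0.001]
force: [-0.4, -0.3, -0.3]
opening: 0.322
```

Run:
```python
from fins import *
p,d,c=snap('wrist'); o=robot.observe(); print(o['position']); fins(world(d,c))
```

```text
[0.55375458 0.28244416 0.20252905]
fin 281 887 [554.5 282.9 165.3] [34.3 11.3  5.5]
```

Emit:
carry_out(commands="0 1 -30 0;0 0 -30 0;0 0 -13 0;0 0 0 0;0 0 0 0")

```text
t: 45.72
position: [0.5552, 0.2816, 0.1306]
ee_rot: [0.001, 0.721, 0.693, 0.001]
force: [1.1, 1.4, 0.5]
opening: 0.321
```

Emit:
carry_out(commands="0 0 0 0;0 0 0 0;0 0 0 0;0 0 0 0", grip=0, grip_force=25)

```text
t: 46.22
position: [0.5543, 0.2819, 0.1298]
ee_rot: [0.0, 0.721, 0.693, 0.0]
force: [-0.9, -0.4, 3.8]
opening: 0.13
```

Emit:
carry_out(commands="-8 0 2 0;-9 0 1 0;-9 0 1 0;-9 0 0 0;0 0 0 0")

```text
t: 46.85
position: [0.5179, 0.2821, 0.1332]
ee_rot: [-0.001, 0.721, 0.693, -0.001]
force: [2.6, 0.7, -5.3]
opening: 0.129
```

Emit:
carry_out(commands="-8 0 0 0;-7 0 -1 0;0 0 0 0;0 0 0 0")

```text
t: 47.35
position: [0.5036, 0.2823, 0.1325]
ee_rot: [-0.001, 0.721, 0.693, -0.0]
force: [2.4, 1.4, -2.3]
opening: 0.127
```

Emit:
carry_out(commands="-4 1 10 0;-6 0 15 0;-6 0 15 0;-6 0 15 0;-6 0 15 0")

```text
t: 47.98
position: [0.4746, 0.2816, 0.2028]
ee_rot: [-0.0, 0.721, 0.693, -0.002]
force: [-0.1, 0.0, -5.9]
opening: 0.13
```

Emit:
carry_out(commands="-5 0 12 0;-4 0 10 0;-8 0 5 0;-8 0 5 0;0 0 0 0")

```text
t: 48.6
position: [0.4501, 0.283, 0.2343]
ee_rot: [-0.0, 0.721, 0.693, -0.0]
force: [0.7, -0.1, -5.3]
opening: 0.129
```

```bash
python3 tilt.py
```

```text
tcp [450.1 283.  234.3] F [ 0.7 -0.1 -5.3]
135 72 x [535.3 537.1 540.3] y [268.1 298.7]
150 73 x [530.6 533.1 535.8] y [267.6 297.6]
165 71 x [525.3 528.1 530.9] y [268.4 298.2]
180 72 x [521.3 523.1 526.3] y [269.  298.3]
195 77 x [515.8 519.3 521.3] y [267.4 298.5]
210 58 x [511.9 514.9 517. ] y [268.  297.4]
```

Emit:
carry_out(commands="0 -45 0 0;2 -50 0 0;4 -50 0 0;6 -50 0 0;13 -50 0 -1")

```text
t: 49.28
position: [0.4759, 0.0361, 0.2341]
ee_rot: [-0.0, 0.727, 0.687, -0.0]
force: [1.1, 0.2, -5.7]
opening: 0.127
```

Emit:
carry_out(commands="20 -50 -15 -1;30 -50 -20 0;30 -41 -20 0;0 0 -20 0;0 0 -15 0")

```text
t: 49.9
position: [0.5555, -0.1036, 0.1425]
ee_rot: [-0.001, 0.733, 0.68, -0.001]
force: [-0.1, 0.3, -6.1]
opening: 0.13
```

Emit:
carry_out(commands="0 0 0 0;0 0 0 0;0 0 0 0;0 0 0 0", grip_force=12)

```text
t: 50.4
position: [0.5565, -0.1031, 0.145]
ee_rot: [0.001, 0.733, 0.681, 0.001]
force: [0.2, 0.2, -5.5]
opening: 0.128
```

```bash
python3 tilt.py
```

```text
tcp [ 556.5 -103.1  145. ] F [ 0.2  0.2 -5.5]
30 31 x [625.2 627.8 630.5] y [-117.9  -87.9]
45 60 x [622.2 626.  627.8] y [-118.7  -87.7]
60 62 x [620.6 623.5 625.9] y [-118.3  -87.6]
75 63 x [617.8 620.4 623.1] y [-117.7  -87.6]
90 61 x [615.4 617.8 619.9] y [-117.6  -87.4]
105 62 x [613.2 615.7 618.3] y [-117.8  -87.3]
120 59 x [611.1 613.3 615.2] y [-119.4  -87.6]
```

Emit:
carry_out(commands="0 0 -7 0;0 0 -5 0;8 0 -1 0;8 0 -1 0;7 0 -1 0")

```text
t: 51.08
position: [0.5815, -0.1048, 0.1311]
ee_rot: [0.003, 0.733, 0.68, 0.001]
force: [-4.7, -1.1, 15.7]
opening: 0.131
```

```bash
python3 tilt.py
```

```text
tcp [ 581.5 -104.8  131.1] F [-4.7 -1.1 15.7]
30 26 x [626.9 629.1 630.7] y [-117.7  -90.3]
45 52 x [627.2 629.  631.8] y [-120.8  -90.1]
60 51 x [627.1 629.5 631.4] y [-119.9  -90.7]
75 58 x [627.4 629.4 632.3] y [-119.2  -88.3]
90 55 x [626.9 629.4 631.5] y [-119.9  -89.2]
105 55 x [627.4 629.1 631.7] y [-120.4  -90.2]
```

Upright. Release, back away, and check.

Emit:
carry_out(commands="0 0 0 0;0 0 0 0;0 0 15 0;0 0 30 0;0 0 40 0", grip=30)

```text
t: 51.75
position: [0.5786, -0.103, 0.2152]
ee_rot: [-0.001, 0.733, 0.68, -0.0]
force: [-0.2, -0.4, -0.0]
opening: 0.321
```

Emit:
carry_out(commands="-10 50 20 0;-20 50 10 0;-20 50 0 0;-10 50 0 0;0 0 0 0")

```text
t: 52.38
position: [0.5179, 0.1027, 0.245]
ee_rot: [-0.001, 0.729, 0.684, 0.001]
force: [0.7, -0.8, -0.5]
opening: 0.323
```

Run:
```python
from h import *
p,d,c=snap('top'); ps,ds,cs=snap('scene')
a=cv2.resize(p[130:300,260:430],(400,400),interpolation=3); b=cv2.resize(ps[160:300,80:390],(886,400),interpolation=3)[:, :400] if 0 else cv2.resize(ps[170:300,90:280],(400,274),interpolation=3)
b=cv2.copyMakeBorder(b,0,126,0,0,0); save(np.hstack([a,b]),'end.png',None,1)
W=world(ds,cs)*1000; Wt=world(d,c)*1000
for y in(-104,-158,-214,-268):
    q=W[(abs(W[...,1]-y)<16)&(abs(W[...,0]-615)<45)&(abs(W[...,2]-65)<45)]; A=np.polyfit(q[:,2],q[:,0],1)
    t=Wt[(abs(Wt[...,1]-y)<22)&(abs(Wt[...,0]-585)<60)&(abs(Wt[...,2]-124)<5)]
    print(y,len(q),'rear x',np.median(q[:,0]).round(1),'slope',A[0].round(3),'top box',np.percentile(t,[3,97],axis=0).round(0).tolist())
```

```text
-104 301 rear x 629.1 slope -0.004 top box [[560.0, -125.0, 121.0], [627.0, -83.0, 127.0]]
-158 313 rear x 605.0 slope 0.008 top box [[536.0, -178.0, 121.0], [602.0, -138.0, 127.0]]
-214 381 rear x 616.0 slope -0.009 top box [[547.0, -235.0, 120.0], [614.0, -194.0, 128.0]]
-268 378 rear x 635.7 slope 0.005 top box [[567.0, -288.0, 120.0], [634.0, -249.0, 128.0]]
```

View pics/end.png

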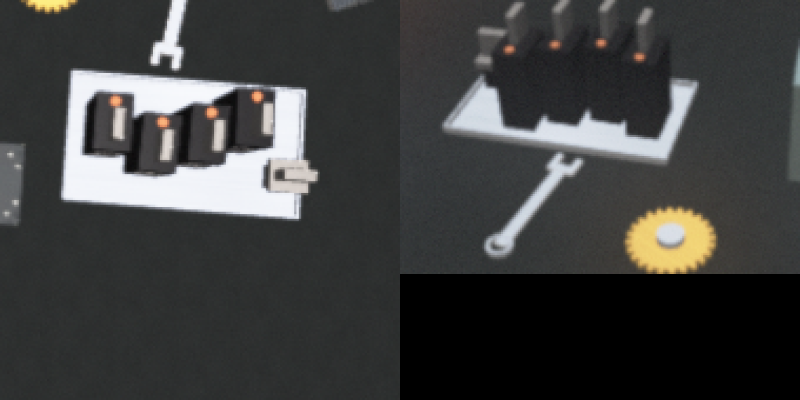

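```bash
python3 -c "
from h import *
print(robot.sign_off())"
```

```text
the job is handed in; nothing more can be done
None
```

The job is done and handed in. I pulled the isolator plug first, then tipped out all four battery modules one at a time and stood them in the tray. The run took about 52 s of the 210 s allowed. I never reached for the sprocket, piston or spanner, or for the yellow and purple look-alikes.

- **Plug:** after I had put it in the tray, it was knocked over and ended up lying across the front rim. By then the first module was already in the tray. I gripped the plug by its fin, righted it and stood it back in the tray, and it was still upright in the last picture.
- **Modules:** the last top and scene pictures show all four upright and inside the rim. Their rear faces lean by less than 0.01 rad, and the box tops read about 124 mm, as they should.
- **Disagreements:** the cameras differed by 3–6 mm in x, and plain edge fits made the tray about 3% too large. The clearances to the rim left by eye were larger than that, except at the plug, which stands nearest the rim at the tray's right-hand end; I estimate its flange is about 6 mm inside.
- **Contact:** while re-gripping the fallen plug, the wrist briefly read about 26 N upward. I did not find out what it was pressing on.

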